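# Ratchet the press open and pull out its drawer

### The job

The small hand press has just seated the brass insert in a black knob, which still lies under the ram. Flip the little lever on the ratchet handle over to raising (its tip to the left, the side on which the drawer comes out), swing the handle back and forth until the ram has risen 20 mm or more and its guide pin stands clear of the slot in the drawer, then pull the drawer fully out by its bar, with the knob still standing upright in it. Do not knock the other things on the bench about.

Things in the scene. Friction and masses are not known exactly. Their poses are not given: they have to be found in the camera images.
- press: Grey cast hand press fixed to the worktop: base plate 160 x 165 mm, column at the back, head 165 mm high, on it a steel wheel with 12 upright pins and a level ratchet handle. Origin: on the worktop, on the vertical axis of screw, wheel and handle. x points away from the robot to the column, y to the left, where the drawer comes out, z up; turned up to 0.2 rad. The screw rises up to 255 mm high.
- swing_handle (a joint): Swing of the handle about the press's vertical axis (rad), stops at -0.7 and 0.7. 0: points along the press's -x, to the robot; positive: free end swung left (+y). Stays where left (1.5 N at the grip moves it, 4 N when driving). One tooth is 0.52 rad: a swing back and forth gains whole teeth, two if it spans over 1.05 rad, else one; 4 teeth are needed in all.
- grip (a point): Middle of the handle's black round grip, 24 mm thick, 90 mm long (115 to 207 mm from the press's axis); centre line 199 mm above the worktop, this point 175 mm from the press's axis. It can be straddled from above with open fingers and pushed both ways without gripping.
- pawl (a joint): Direction pawl with its thumb lever, on the handle (rad). -0.27: lever tip to the right, swings to the right drive the wheel and lower the ram. +0.27: tip to the left, swings to the left raise the ram. The other swing only clicks over the pins (the reading then dips towards 0 and returns). A spring snaps it from 0 to either side; 1 to 2 N at the tip flips it.
- lever_tip (a point): Upright stud at the end of the thumb lever, 12 mm thick, 210 to 237 mm above the worktop; this point is 229 mm high, on its axis, 125 mm from the press's axis. Lever 52 mm long, pivoted on the handle's centre line 73 mm from the press's axis; the stud moves 14 mm to either side of that line. Push it sideways. The handle's flat below is 26 mm wide, its top 203 mm high.
- ram (a joint): Height of the ram above its lowest position (m), 0 at the start, at most 0.036. It rises with the wheel, 10.5 mm per rad, and stays where it is left. Its guide pin stands 15 mm deep in the drawer's slot at the start and locks the drawer until raised.
- pin_tip (a point): Lower end of the ram's upright guide pin, 12 mm thick, 54 mm in front of the press's axis; 35 mm above the worktop at the start. The two dark lugs on the drawer that form its slot are 51 mm high above the worktop.
- drawer (a joint): Travel of the drawer along the press's +y (m): 0 shut, 0.075 fully out against its stop. Friction about 3 N.
- drawer_bar (a point): Middle of the drawer's pull bar: level round bar 10 mm thick, 94 mm long, along the press's x, 40 mm above the worktop; 145 mm to the left (+y) of the press's axis while the drawer is shut, moves with the drawer. Gap between bar and front plate 35 mm (plate 104 mm wide, top 56 mm high). Fingers put down into the gap can hook it. Its axes are the press's.
- work_knob: Black round knob, 41 mm across, 32 mm high, standing loose in the drawer under the ram; its origin is the centre of its underside, 22 mm above the worktop. The drawer's side walls reach 38 mm above the worktop.

How it is judged (in metres and radians):
On the way, in this order (a step that is already met when the one before it is completed fails the run):
1. the thumb lever is flipped to raising, the ram still down and the drawer shut (value of joint pawl above 0.1 rad and value of joint ram below 0.005 m and value of joint drawer below 0.006 m), for 0.2 s.
2. the ram is raised 20 mm or more with the ratchet handle, the drawer still shut (value of joint ram above 0.0195 m and value of joint drawer below 0.006 m), for 0.2 s.
At the end, for the whole second after the job is handed in: The thumb lever is on the left (pawl joint over 0.1 rad), the ram is up by 19.5 mm or more, the drawer is out by 66 mm or more of its 75 mm, and the knob stands upright (within 0.2 rad) and at rest on the drawer's floor, in the same compartment as at the start (value of joint pawl above 0.1 rad and value of joint ram above 0.0195 m and value of joint drawer above 0.066 m and angle between work_knob's own z axis and vertical below 0.2 rad and y of work_knob in the frame of drawer_bar between -0.175 and -0.115 m and z of work_knob in the frame of drawer_bar below -0.01 m and linear speed of work_knob below 0.02 m/s); the robot touches nothing.
It fails at once if a bystander (hammer, caliper, loose knobs, marker, spanner) is shoved more than 30 mm (distance of any of hammer, caliper_1, knob_1, knob_3, marker_black, spanner_13 from where it was at the start of the episode above 0.03 m).
It fails at once if the knob is tipped over (angle between work_knob's own z axis and vertical above 0.6 rad).
It also fails if it takes over 72 s, if anything falls off the work surface, if the arm or the gripper's body presses on something with over 40 N, if the wrist force passes 120 N, or if a joint passes its speed limit or range.

### The arm

A 6-joint arm with a two-finger parallel gripper is mounted at the origin on a cart in front of the work surface, level with it; the furniture and walls round the work are solid. World frame = base frame: x ahead of the robot, y to its left, z up, the work surface at z = 0. Lengths are in m, angles in degrees, forces in N, time in s.
With the tool pointing down it reaches from about 0.325 to 0.85 m from the base axis. Payload 15.5 kg.
Tool frame: the origin (TCP) lies at the very end of the fingers, on their centre line; the grasp point (between the pads) lies 19 mm behind it; x points along the fingers, y is the direction in which the jaws open and shut, and the axes are right-handed (so a half turn about x gives the same grasp; the last joint's range is limited). The gripper opens to 91 mm and grips with 3 to 60 N. Pads are 32 mm wide; open, the fingers measure 118 mm over their backs; the gripper's body (76 mm by 178 mm) begins 60 mm behind the grasp point.
Start: joints at [69.07, 28.281, 77.091, -0, 74.628, -5.472], TCP at [0.167, 0.602, 0.181] pointing down, gripper open.
Joint ranges: [-166.48, 166.48], [-47.26, 123.95], [12.59, 153.08], [-70.14, 250.14], [6.76, 159.57], [-176.63, 176.63]. Speed limits (degrees/s): [108.29, 108.29, 147.25, 172.46, 172.46, 172.46].

### API

Orientations are given as [roll, pitch, yaw] about the fixed x, y, z axes, in that order (R = Rz(yaw) Ry(pitch) Rx(roll)).
In Python, from workcell import * gives the robot as it stands.
- The arm moves only by the tool apply_moves, never from a script. Its argument "targets" is a list of rows, each a list of 6 numbers: the shift along the tool's x, y, z in cm, then the turn, a rotation vector about the tool's x, y, z in degrees. In form: [[x, y, z, ax, ay, az], ...]. A call has 1 to 10 rows; each row shifts and turns the commanded pose from where the row before left it, along the tool's axes as they then stand; what a row does not reach is not made up. A row lasts 1/10 s, in which the tool goes at most 50 mm and 8.59 degrees, less where a joint would pass 70% of its speed; a pose out of reach is approached as far as the arm can. A call is refused whole if a number of a shift passes 5 or a number of a turn 8.59, either way. A call with a gripper value outside its range is refused whole. "jaw" is the gripper command: -1 is shut, 1 is fully open, values between are in proportion, set as the call begins (left out, the last holds). The fingers move at their own pace and stop on an object; "squeeze" is the grip in N (left out, the last holds). Time passes only in rows, so rows that do not move let the fingers close. It gives the time, the measured TCP pose, the force and the opening at its end, in the units of the state.
- observe(): the state, without advancing time (a new reading comes with each control period).
- grab_frame(name): name is "scene" or "top" or "wrist"; returns a dict with "frame" (400x640x3 uint8, red, green, blue), "fx", "fy", "cx", "cy" (pixels), "R" (3x3) and "t" (3): a world point X has camera coordinates R X + t. Camera axes: x right, y down, z forward; pixel columns grow to the right and rows downward; lengths in m; the calibration is good to about 2 mm. A picture is of the moment at which its call begins. There is no depth.
- hand_in(): hands the job in, once; it reports no verdict.
Trained networks look in a picture, given as the dict that the camera call returned (one of the last four; its "shot" number tells which), for a name from the list of things; names that differ only in an ending like _2 or _b are one class to them, and where a whole thing is asked for, a point or a joint stands for the part that bears it (a point fixed in the world has none). Each returns a list of dicts, best first, with "confidence" (0 to 1); they miss things now and then, are a little off and sometimes report something else, mostly with a low value. They report only what shows in the picture. A call takes as long as a camera call.
- recognise(target, picture): "location" ([x, y, z] in m, in world coordinates, good to about 4 mm: the middle of the surface that is visible of it).
- trace(target, picture): "region" (400x640 bool, what is visible of it).
The state is a dict: "clock": time; "joint_pos": joint angles; "joint_vel": joint speeds; "effort": joint torques, N m; "eef_pos": TCP position; "orientation": TCP orientation; "ft_force": force on the tool from outside, world axes, zero at the start; "wrist_torque": the same for the moment, N m; "gripper_width": opening from 0.0 (shut) to 1.0 (fully open).
Only numpy, scipy, OpenCV 4.12 (cv2) and the standard library are available. Lean on these libraries where they do the work, as an engineer would, in place of code of your own. Each camera call takes 0.05 s, during which the arm holds its last target.

## Working session

There is one attempt and no reset: what is moved stays moved. The work goes in short steps, Python scripts to look and compute and a tool call to move; the robot and the scene stay as the last step left them, time stands still between calls to the robot, and variables do not carry over. Pictures are saved under pics/ and viewed, and the job is handed in when it is done.

Besides the shell and the picture viewer there is one more tool, called after "Call:" as a command line: name --pt "numbers of a row" for each row, then --argument value for the rest. apply_moves: Moves the arm, as the interface text tells. Its arguments: {"type":"object","properties":{"targets":{"type":"array"},"jaw":{"type":"number"},"squeeze":{"type":"number"}},"required":["targets"]}

```bash
mkdir -p pics; ls
python3 - <<'E'
from workcell import *
import cv2
s=observe();print(s)
for n in ["scene","top","wrist"]:
    f=grab_frame(n);cv2.imwrite(f"pics/{n}0.png",f["frame"][:,:,::-1])
    print(n,f["fx"],f["cx"],f["cy"],f["R"],f["t"])
    for t in ["press","grip","lever_tip","drawer_bar","pin_tip","work_knob"]:
        try:
            r=recognise(t,f);print(t,[(x["location"],round(x["confidence"],2)) for x in r[:2]])
        except Exception as e: print(t,e)
E
```

```text
pics
{'clock': 0.0, 'joint_pos': array([ 6.90704654e+01,  2.83121462e+01,  7.71280969e+01,  8.29535624e-04,
        7.46274271e+01, -5.47315138e+00]), 'joint_vel': array([-0.04557506, -0.09249995,  0.10354663,  0.01631508, -0.06336237,
        0.04485815]), 'effort': array([ 8.85701738e-04, -8.78830147e+01, -3.81867206e+01,  7.06891296e-02,
        5.29071945e-02, -8.69158885e-05]), 'eef_pos': array([0.16642115, 0.60200001, 0.18026229]), 'orientation': array([ -96.15013066,   89.93232498, -111.60673425]), 'ft_force': array([ 0.13543562, -0.8870283 ,  0.0705546 ]), 'wrist_torque': array([0.02205083, 0.04331274, 0.00515549]), 'gripper_width': 1.0023385869917387}
scene 442.8544275513191 322.2933110326326 195.10747262651313 [[ 0.53361809 -0.84554377  0.01753477]
 [-0.32103639 -0.22169876 -0.92075257]
 [ 0.78242403  0.48570093 -0.38975279]] [-0.30671555  0.31459147  0.48235775]
press [([0.5763, -0.0556, 0.0737], 0.61), ([0.586, -0.0478, 0.0794], 0.58)]
grip [([0.492, -0.0162, 0.2026], 0.76)]
lever_tip [([0.524, -0.0186, 0.2089], 0.7), ([0.5845, -0.0517, 0.0822], 0.62)]
drawer_bar [([0.582
[... 217 characters left out ...]
0.88968174 -0.32021363 -0.32546832]
 [ 0.30485218  0.11405993 -0.94554507]] [-0.17975377  0.53666469  0.85078802]
press [([0.58, -0.0344, 0.0954], 0.86)]
grip [([0.5227, -0.0133, 0.1977], 0.88)]
lever_tip [([0.5222, -0.0137, 0.2104], 0.82)]
drawer_bar [([0.593, 0.0374, 0.0321], 0.72), ([0.5238, -0.0102, 0.2007], 0.62)]
pin_tip [([0.5675, -0.0411, 0.0806], 0.56)]
work_knob []
wrist 326.57907827282247 317.49525483261834 199.73282023812928 [[ 2.65934676e-01  9.63990869e-01  5.94213860e-04]
 [ 9.31573560e-01 -2.57150175e-01  2.56991225e-01]
 [ 2.47889997e-01 -6.77893243e-02 -9.66413554e-01]] [-0.62509303 -0.02797398  0.3898467 ]
press []
grip []
lever_tip []
drawer_bar []
pin_tip []
work_knob []
```

View pics/scene0.png

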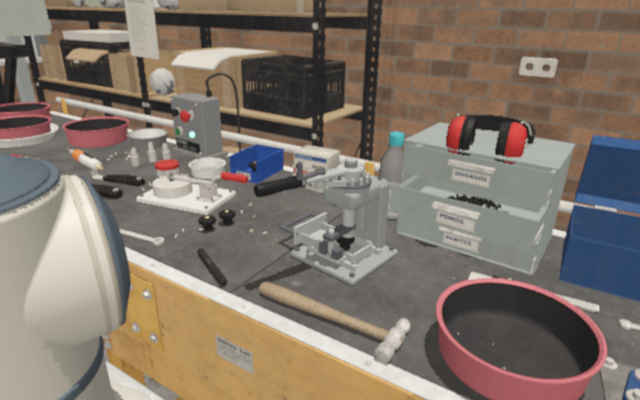

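View pics/top0.png

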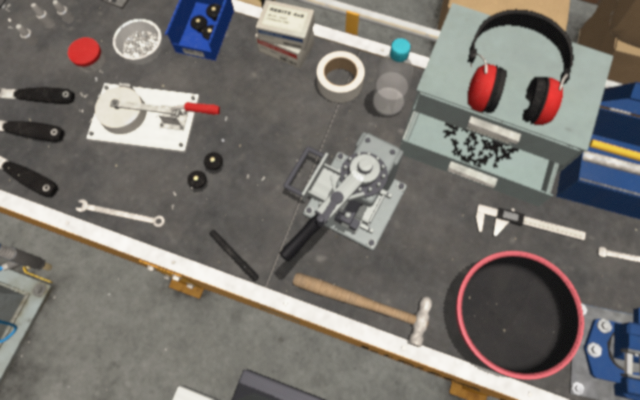

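View pics/wrist0.png

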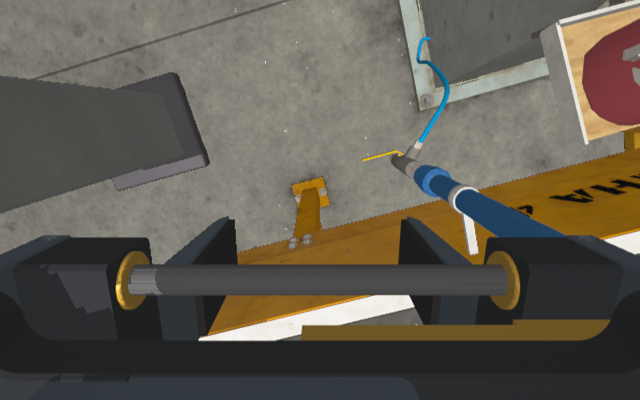

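The scene view shows the press at about (345,215) px. In the top view the handle runs from (365,165) to (290,250). I'll zoom in there.

Run:
```python
import cv2
a=cv2.imread("pics/top0.png")[120:280,250:430];cv2.imwrite("pics/topz.png",cv2.resize(a,None,fx=3.7,fy=3.7,interpolation=cv2.INTER_CUBIC)[:600,:800])
a=cv2.imread("pics/scene0.png")[140:290,230:410];cv2.imwrite("pics/scenez.png",cv2.resize(a,None,fx=4,fy=4,interpolation=cv2.INTER_CUBIC))
```

```text
(no output)
```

View pics/topz.png

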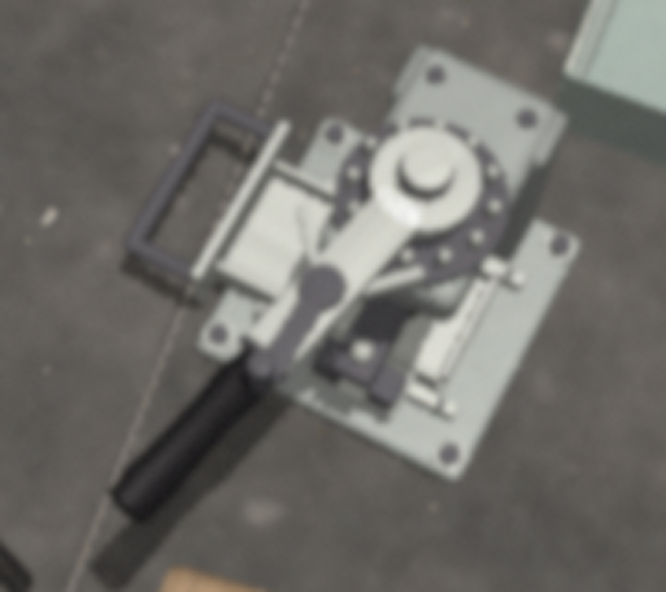

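View pics/scenez.png

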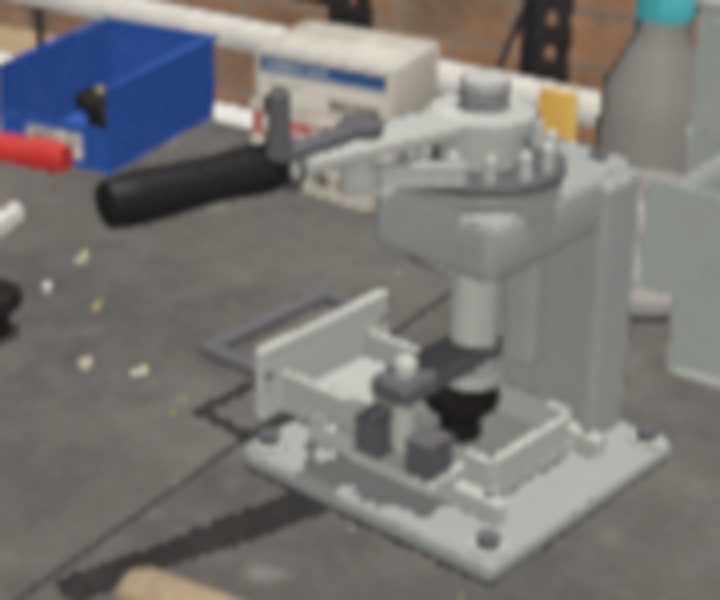

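```bash
cat > h.py <<'E'
import numpy as np
from scipy.optimize import least_squares
CAM={}
def proj(f,X):
    c=f["R"]@np.asarray(X)+f["t"]; return np.array([f["fx"]*c[0]/c[2]+f["cx"],f["fy"]*c[1]/c[2]+f["cy"]])
def P(p,X):
    c,s=np.cos(p[2]),np.sin(p[2]); return np.array([p[0]+c*X[0]-s*X[1],p[1]+s*X[0]+c*X[1],X[2]])
def hand(q,r,l,z): # along, left
    return np.array([-np.cos(q)*r+np.sin(q)*l,np.sin(q)*r+np.cos(q)*l,z])
def stud(q,pw,z): return hand(q,.073+.052*np.cos(pw),.052*np.sin(pw),z)
E
python3 - <<'E'
from workcell import *
from h import *
F={n:grab_frame(n) for n in("top","scene")}
T=lambda x,y:(250+x/3.7,120+y/3.7)
S=lambda x,y:(230+x/4,140+y/4)
obs=[("top","stud",T(265,366)),("top","gend",T(132,500)),("top","barB",T(213,108)),("top","barF",T(138,245)),("top","screw",T(428,170)),
("scene","stud",S(278,95)),("scene","gend",S(113,203)),("scene","barB",S(330,296)),("scene","barF",S(209,348)),("scene","screw",S(486,80)),
("top","piv",T(323,285)),("scene","piv",S(365,125))]
def mod(p,k):
    x0,y0,a,q,pw,zs,bx,zp=p
    L={"stud":stud(q,pw,.236),"gend":hand(q,.207,0,.199),"barB":(bx+.042,.145,.04),"barF":(bx-.042,.145,.04),"screw":(0,0,zs),"piv":hand(q,.073,0,zp)}[k]
    return P(p,L)
def res(p): return np.concatenate([(proj(F[c],mod(p,k))-u) for c,k,u in obs]+[[ (p[4]+.27)*20]])
r=least_squares(res,[.58,-.05,0,.2,-.27,.23,0,.215],loss="soft_l1")
print(r.x.round(4))
for (c,k,u),e in zip(obs,res(r.x)[:-1].reshape(-1,2)):print(c,k,e.round(1))
for k in["stud","gend","barB","barF","screw"]:print(k,mod(r.x,k).round(3))
p=r.x;print("grip",P(p,hand(p[3],.175,0,.199)))
for n in["hammer","caliper_1","knob_1","marker_black","spanner_13"]:
    print(n,[(x["location"],x["confidence"]) for x in recognise(n,F["top"])[:2]])
E
```

```text
[ 0.6002 -0.046  -0.1587  0.2135 -0.1979  0.2153 -0.0022  0.2081]
top stud [ 0.4 -0.6]
top gend [-2.1  2.9]
top barB [-0.1  1.5]
top barF [-0.2 -2.6]
top screw [ 0.6 -1.2]
scene stud [ 1.2 -0.5]
scene gend [-2.3  0.8]
scene barB [-2.8  0.4]
scene barF [ 1.4 -0.6]
scene screw [0.3 0.5]
top piv [ 0.6 -0. ]
scene piv [-0.4  0. ]
stud [ 0.481 -0.01   0.236]
gend [0.407 0.029 0.199]
barB [0.663 0.091 0.04 ]
barF [0.58  0.104 0.04 ]
screw [ 0.6   -0.046  0.215]
grip [0.4372335  0.01764514 0.199     ]Traceback (most recent call last):
  File "<stdin>", line 20, in <module>
ValueError: it knows: drawer, drawer_bar, grip, lever_tip, pawl, pin_tip, press, ram, swing_handle, work_knob
```

```bash
cat >> h.py <<'E'
from scipy.spatial.transform import Rotation as Ro
def tool(s):
    return Ro.from_euler("xyz",s["orientation"],degrees=True).as_matrix()
def go(s,target,head=None):
    R=tool(s); d=np.array(target)-s["eef_pos"]; print("tcp",s["eef_pos"].round(4),"yhead",np.degrees(np.arctan2(R[1,1],R[0,1])).round(2),"tilt",(R[:,0]).round(4),"clock",s["clock"])
    print("shift cm (tool)",(R.T@d*100).round(2))
    if head is not None:
        h=np.radians(head); y=np.array([np.cos(h),np.sin(h),0]); x=np.array([0,0,-1.]); D=np.c_[x,y,np.cross(x,y)]
        print("rotvec",np.degrees(Ro.from_matrix(R.T@D).as_rotvec()).round(2))
E
python3 - <<'E'
from workcell import *
from h import *
s=observe(); go(s,[.478,-.012,.30],68.7); go(s,[.478,-.012,.30],-111.3)
E
```

```text
tcp [0.1666 0.6024 0.1808] yhead 74.54 tilt [-0. -0. -1.] clock 1.15
shift cm (tool) [-11.92 -50.92  46.39]
rotvec [ 5.84 -0.    0.  ]
tcp [0.1666 0.6024 0.1808] yhead 74.54 tilt [-0. -0. -1.] clock 1.15
shift cm (tool) [-11.92 -50.92  46.39]
rotvec [-174.16   -0.     -0.  ]
```

Call:
apply_moves --pt "-3 0 0 0 0 0" --pt "-3 0 0 0 0 0" --pt "-3 0 0 0 0 0" --pt "-3 -2 2 0 0 0" --pt "0 -3 2.7 0 0 0" --pt "0 -3 2.7 0 0 0" --pt "0 -3 2.7 0 0 0" --pt "0 -3 2.7 0 0 0" --pt "0 -3 2.7 0 0 0" --pt "0 -3 2.7 0 0 0"

```text
clock: 2.15
eef_pos: [0.2891, 0.3596, 0.3009]
orientation: [49.5, 90.0, 34.1]
ft_force: [0.5, 0.5, -0.1]
gripper_width: 1.003
```

Call:
apply_moves --pt "0 -3 2.7 0 0 0" --pt "0 -3 2.7 0 0 0" --pt "0 -3 2.7 0 0 0" --pt "0 -3 2.7 0 0 0" --pt "0 -3 2.7 0 0 0" --pt "0 -3 2.7 0 0 0" --pt "0 -3 2.7 0 0 0" --pt "0 -3 2.7 0 0 0" --pt "0 -3 2.7 5.8 0 0" --pt "0 0 0 0 0 0"

```text
clock: 3.15
eef_pos: [0.4527, 0.0325, 0.3007]
orientation: [-38.1, 89.9, -59.8]
ft_force: [-0.3, -0.2, -0.2]
gripper_width: 1.0
```

Run:
```python
from workcell import *
from h import *
import cv2
s=observe(); go(s,[.478,-.012,.30],68.7)
for n in ["wrist","top"]:
    f=grab_frame(n);cv2.imwrite(f"pics/{n}1.png",f["frame"][:,:,::-1])
    r=recognise("lever_tip",f);print(n,[(x["location"],x["confidence"]) for x in r[:2]])
    r=recognise("grip",f);print(n,[(x["location"],x["confidence"]) for x in r[:2]])
    p=[.6002,-.046,-.1587,.2135,-.198]
    for X in [stud(p[3],p[4],.236),hand(p[3],.175,0,.199),hand(p[3],.207,0,.199),(0,0,.215),(.042,.145,.04),(-.042,.145,.04)]: print(proj(f,P(p,X)).round(0))
```

```text
tcp [0.4527 0.0325 0.3007] yhead 68.32 tilt [ 6.e-04 -1.e-03 -1.e+00] clock 3.15
shift cm (tool) [ 0.08 -3.2   4.  ]
rotvec [-0.38  0.05  0.04]
wrist [([0.5019, -0.0071, 0.2094], 0.7), ([0.4729, 0.0043, 0.2059], 0.49)]
wrist [([0.4766, 0.0008, 0.2035], 0.78), ([0.5907, 0.0264, 0.0227], 0.16)]
[284. 248.]
[297. 183.]
[296. 149.]
[300. 350.]
[402. 277.]
[393. 228.]
top [([0.5524, -0.0392, 0.1881], 0.6)]
top [([0.5683, -0.0275, 0.199], 0.72)]
[322. 218.]
[297. 243.]
[284. 258.]
[366. 165.]
[308. 150.]
[288. 183.]
```

View pics/wrist1.png

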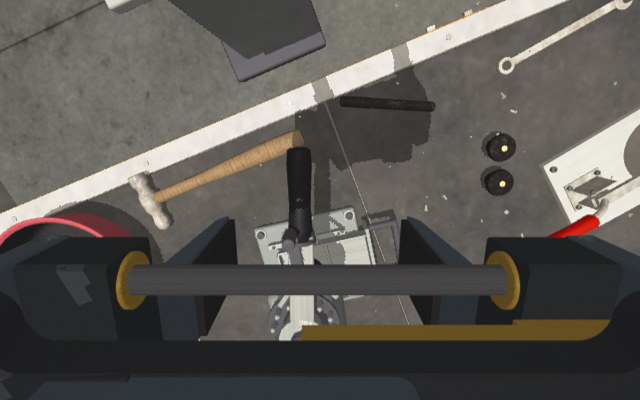

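View pics/top1.png

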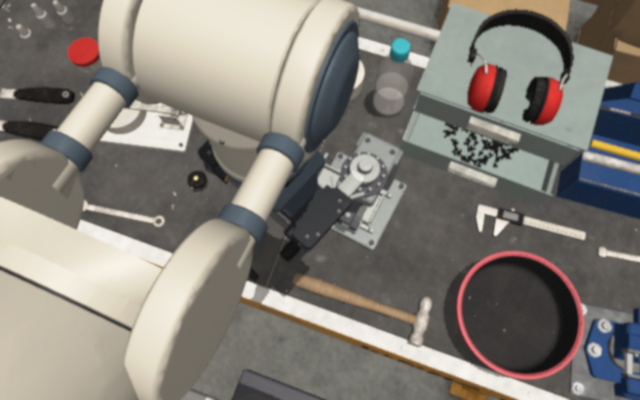

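Run:
```python
import cv2
a=cv2.imread("pics/wrist1.png")[130:350,220:420];cv2.imwrite("pics/wz.png",cv2.resize(a,None,fx=2.7,fy=2.7,interpolation=cv2.INTER_CUBIC))
```

```text
(no output)
```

View pics/wz.png

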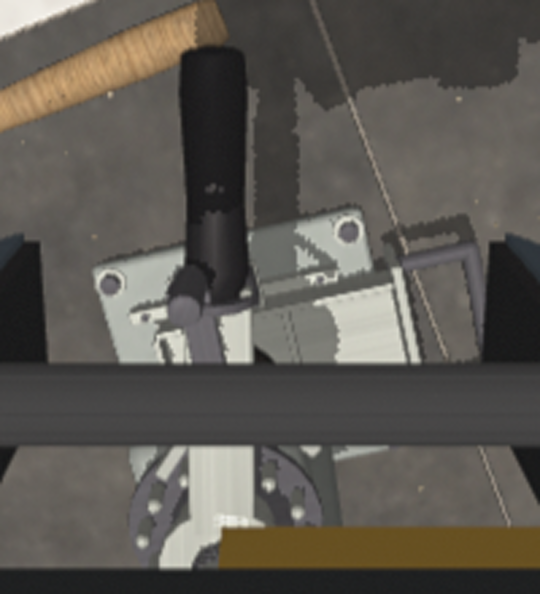

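Call:
apply_moves --pt "0 -1.4 2 0 0 0" --pt "0 -1.3 2.1 0 0 0" --pt "2 0 0 0 0 0" --pt "2 0 0 0 0 0" --pt "2 0 0 0 0 0" --pt "1.5 0 0 0 0 0" --pt "0 0 0 0 0 0" --jaw -0.25

```text
clock: 4.15
eef_pos: [0.478, -0.0029, 0.2244]
orientation: [-167.3, 89.8, 171.5]
ft_force: [0.6, -0.1, 1.1]
gripper_width: 0.417
```

Run:
```python
from workcell import *
from h import *
import cv2
s=observe(); go(s,[.481,-.008,.216],68.7)
for n in ["wrist","scene"]:
    f=grab_frame(n);a=f["frame"][:,:,::-1]
    a=a[130:350,220:420] if n=="wrist" else a[100:290,230:430]
    cv2.imwrite(f"pics/{n}2.png",cv2.resize(a,None,fx=2.7,fy=2.7))
```

```text
tcp [ 0.478  -0.0029  0.2244] yhead 68.84 tilt [-3.e-03  5.e-04 -1.e+00] clock 4.15
shift cm (tool) [ 0.84 -0.37  0.46]
rotvec [ 0.14 -0.17  0.04]
```

View pics/wrist2.png

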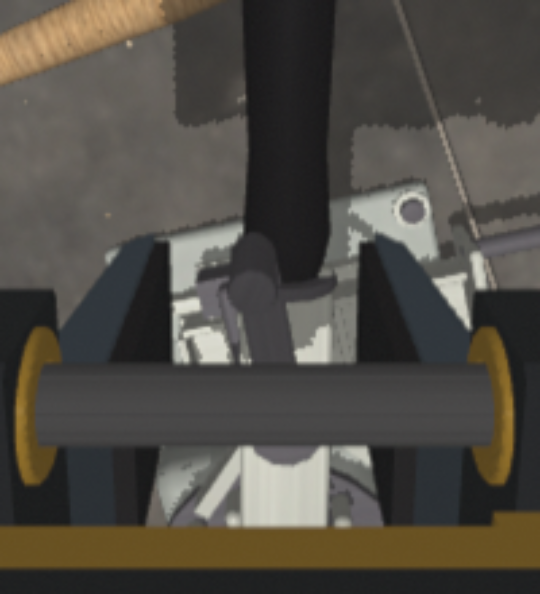

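View pics/scene2.png

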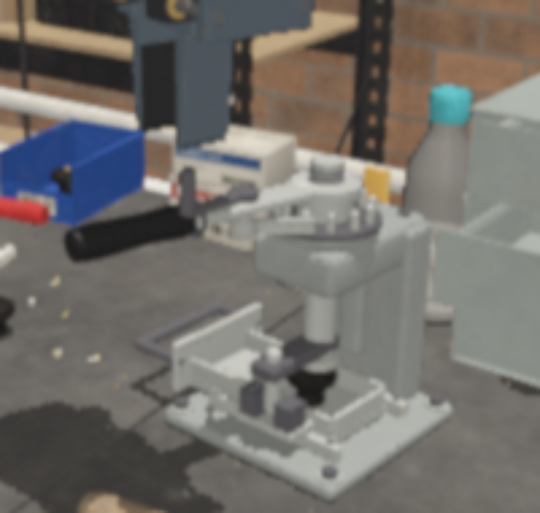

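Run:
```python
from workcell import *
from h import *
s=observe();go(s,[.481,-.008,.216],68.7)
R=tool(s)
for n,o in [("wrist",(220,130)),("scene",(230,100))]:
    f=grab_frame(n)
    pr=lambda X:((proj(f,X)-o)*2.7).round(0)
    print(n,"tcp",pr(s["eef_pos"]),[pr(s["eef_pos"]+R[:,1]*a+R[:,2]*b) for a in(-.019,.019) for b in (-.016,.016)],"studtop",pr([.481,-.008,.236]),f["t"])
```

```text
tcp [ 0.4793 -0.0033  0.2263] yhead 68.81 tilt [ 1.e-04  0.e+00 -1.e+00] clock 4.25
shift cm (tool) [ 1.03 -0.38  0.32]
rotvec [ 0.11  0.   -0.  ]
wrist tcp [264. 265.] [array([185., 202.]), array([188., 326.]), array([343., 202.]), array([340., 326.])] studtop [248. 292.] [-0.16989643 -0.47258064  0.31894928]
scene tcp [180. 184.] [array([176., 197.]), array([218., 187.]), array([143., 180.]), array([185., 171.])] studtop [188. 170.] [-0.30671555  0.31459147  0.48235775]
```

Run:
```python
from workcell import *
from h import *
import cv2
s=observe();print(s["eef_pos"],s["gripper_width"])
for n in ["wrist","scene"]:
    f=grab_frame(n);a=f["frame"][:,:,::-1].copy()
    if n=="scene": cv2.imwrite("pics/scene3.png",a)
    a=a[130:350,220:420] if n=="wrist" else a[100:290,230:430]
    cv2.imwrite(f"pics/{n}3z.png",cv2.resize(a,None,fx=2.7,fy=2.7))
```

```text
[ 0.47987782 -0.00363294  0.22681933] 0.3768136958394198
```

View pics/scene3z.png

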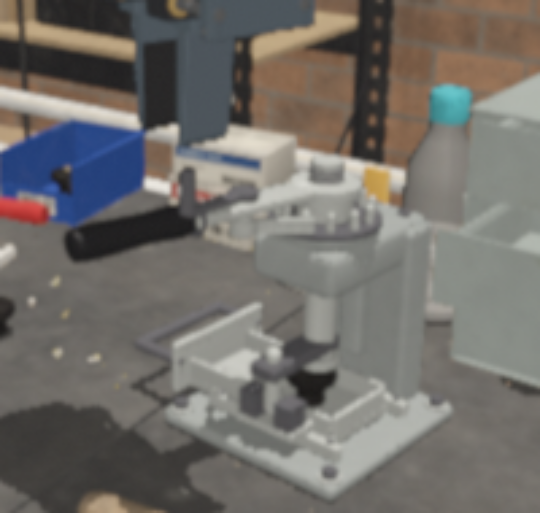

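View pics/scene3.png

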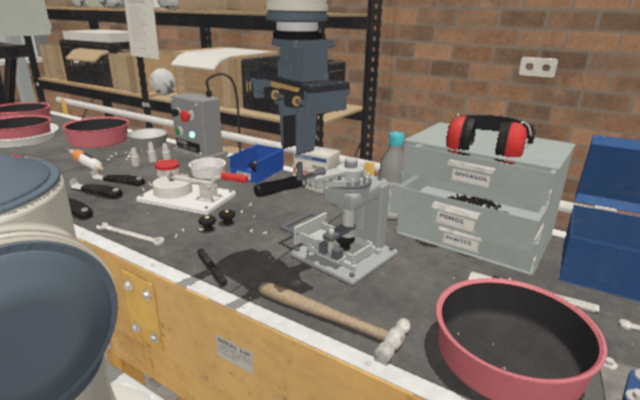

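Run:
```python
from workcell import *
from h import *
import cv2
s=observe();R=tool(s);w=.0455*s["gripper_width"]
for n,o in [("wrist",(220,130)),("scene",(230,100))]:
    f=grab_frame(n)
    pr=lambda X:((proj(f,X)-o)*2.7).round(0)
    for x in (0,-.02,-.04,-.06):
        print(n,x,*[pr(s["eef_pos"]+R[:,0]*x+R[:,1]*a+R[:,2]*b) for a in(-w,w) for b in (-.016,.016)])
```

```text
wrist 0 [192. 202.] [195. 326.] [335. 202.] [332. 326.]
wrist -0.02 [185. 227.] [188. 361.] [342. 227.] [339. 362.]
wrist -0.04 [177. 257.] [181. 405.] [351. 258.] [347. 405.]
wrist -0.06 [166. 296.] [171. 459.] [363. 296.] [357. 459.]
scene 0 [175. 196.] [217. 186.] [146. 180.] [187. 171.]
scene -0.02 [175. 165.] [217. 156.] [146. 151.] [187. 142.]
scene -0.04 [175. 134.] [218. 126.] [145. 121.] [187. 113.]
scene -0.06 [174. 102.] [218.  94.] [144.  90.] [187.  83.]
```

View pics/wrist3z.png

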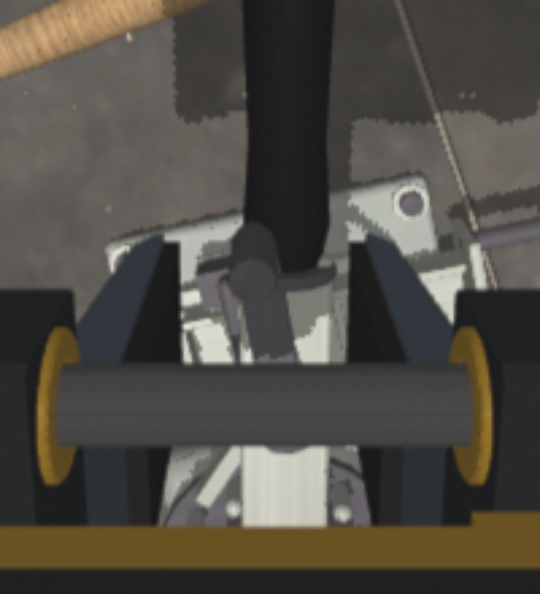

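Call:
apply_moves --pt "1 0 0.3 0 0 0" --pt "0 0.4 0 0 0 0" --pt "0 0.4 0 0 0 0" --pt "0 0.4 0 0 0 0" --pt "0 0.4 0 0 0 0" --pt "0 0 0 0 0 0"

```text
clock: 5.15
eef_pos: [0.4882, 0.0104, 0.2159]
orientation: [40.3, 90.0, 19.1]
ft_force: [0.4, 0.3, 0.5]
gripper_width: 0.371
```

```bash
cat > look.py <<'E'
from workcell import *
from h import *
import cv2,sys
def look(tag,names=("wrist","scene")):
    s=observe();print("tcp",s["eef_pos"].round(4),"F",s["ft_force"].round(2),"clk",s["clock"],s["gripper_width"])
    ims=[]
    for n in names:
        f=grab_frame(n);a=f["frame"][:,:,::-1].copy()
        a=a[130:350,190:450] if n=="wrist" else (a[100:290,220:440] if n=="scene" else a[110:300,240:440])
        a=cv2.resize(a,None,fx=480/a.shape[0],fy=480/a.shape[0])[:,:400] if 0 else cv2.resize(a,(400,int(400*a.shape[0]/a.shape[1])))
        ims.append(a)
    h=max(a.shape[0] for a in ims)
    cv2.imwrite(f"pics/{tag}.png",np.hstack([np.pad(a,((0,h-a.shape[0]),(0,0),(0,0))) for a in ims]))
if __name__=="__main__": look(sys.argv[1],sys.argv[2:] or ("wrist","scene"))
E
python3 look.py p4
```

```text
tcp [0.4882 0.0104 0.2159] F [0.35 0.34 0.47] clk 5.15 0.37143574899053416
```

View pics/p4.png

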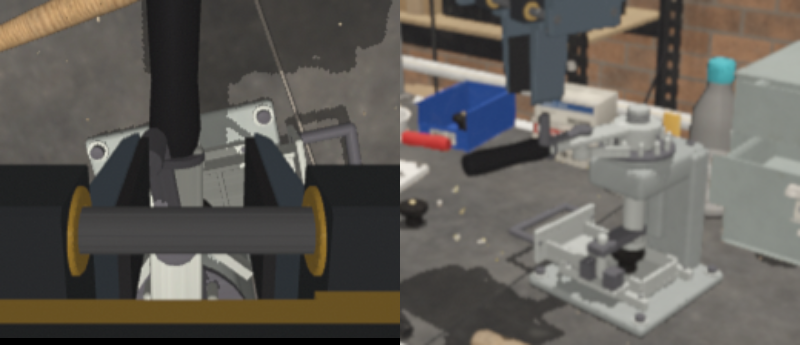

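Call:
apply_moves --pt "0 0.4 0 0 0 0" --pt "0 0.4 0 0 0 0" --pt "0 0.4 0 0 0 0" --pt "0 0 0 0 0 0"

```text
clock: 5.65
eef_pos: [0.4925, 0.0216, 0.2158]
orientation: [54.8, 90.0, 33.6]
ft_force: [0.6, -0.3, 1.1]
gripper_width: 0.374
```

```bash
python3 look.py p5
```

```text
tcp [0.4925 0.0216 0.2158] F [ 0.56 -0.32  1.09] clk 5.65 0.37398882842044934
```

View pics/p5.png

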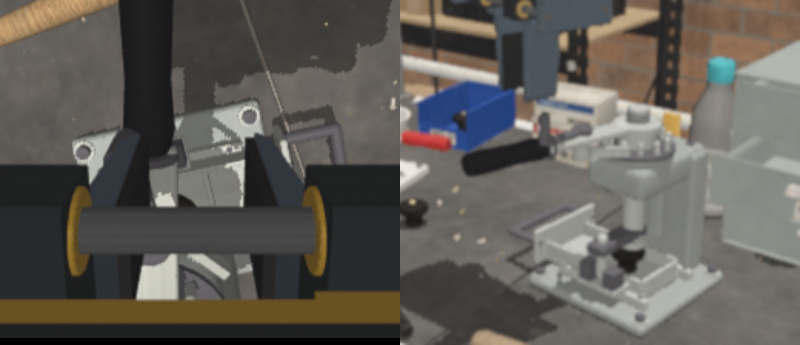

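Call:
apply_moves --pt "0 -1 0 0 0 0" --pt "0 -1 0 0 0 0" --pt "0 -1 0 0 0 0" --pt "1 0 -0.5 0 0 0" --pt "0.7 0 0 0 0 0" --pt "0 0 0 0 0 0"

```text
clock: 6.35
eef_pos: [0.4759, -0.0049, 0.1976]
orientation: [-169.1, 89.9, 169.7]
ft_force: [0.2, -0.1, -0.7]
gripper_width: 0.373
```

```bash
python3 look.py p6
```

```text
tcp [ 0.4759 -0.0049  0.1976] F [ 0.23 -0.07 -0.72] clk 6.35 0.37268266713967
```

View pics/p6.png

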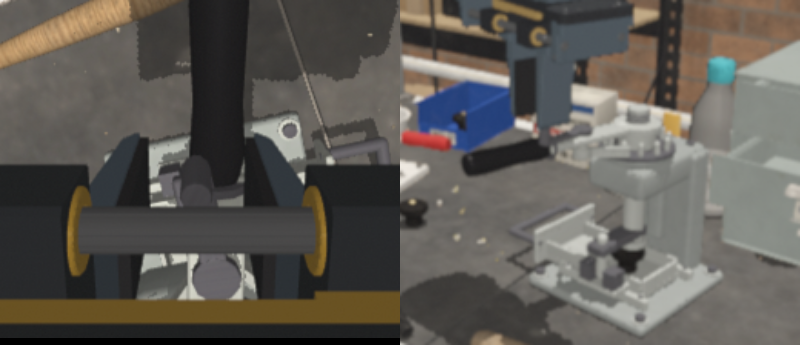

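Call:
apply_moves --pt "0.7 0 0 0 0 0" --pt "0.5 0.3 0 0 0 0" --pt "0 0.4 0 0 0 0" --pt "0 0.4 0 0 0 0" --pt "0 0.4 0 0 0 0" --pt "0 0 0 0 0 0"

```text
clock: 7.05
eef_pos: [0.4823, 0.0094, 0.1869]
orientation: [115.9, 90.0, 94.6]
ft_force: [0.1, -0.3, -0.2]
gripper_width: 0.372
```

```bash
python3 look.py p7
```

```text
tcp [0.4823 0.0094 0.1869] F [ 0.06 -0.31 -0.16] clk 7.05 0.37168398000978614
```

View pics/p7.png

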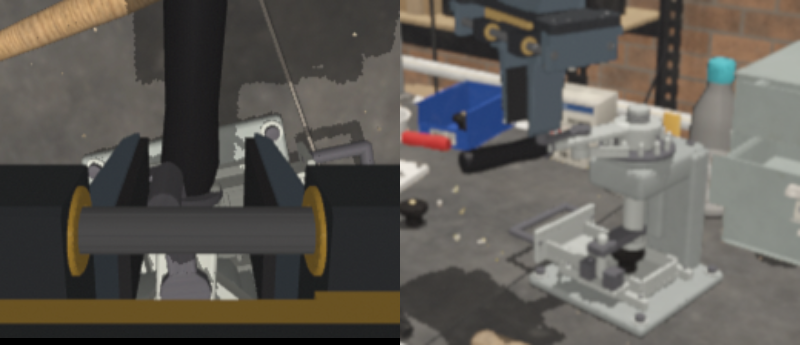

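Call:
apply_moves --pt "0 0.4 0 0 0 0" --pt "0 0.4 0 0 0 0" --pt "0 0.4 0 0 0 0" --pt "0 0.4 0 0 0 0"

```text
clock: 7.55
eef_pos: [0.4881, 0.0242, 0.1868]
orientation: [-64.4, 90.0, -85.7]
ft_force: [-1.7, -1.2, 1.1]
gripper_width: 0.375
```

```bash
python3 look.py p8
```

```text
tcp [0.4881 0.0242 0.1868] F [-1.72 -1.19  1.06] clk 7.55 0.37473934188090546
```

View pics/p8.png

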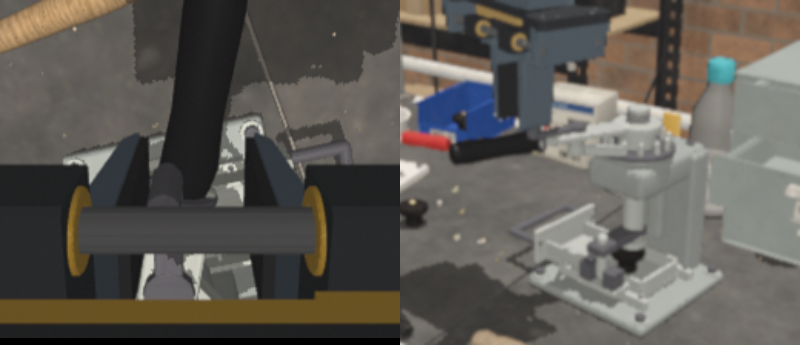

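Call:
apply_moves --pt "0 0.87 0.03 4 0 0" --pt "0 0.87 0.03 4 0 0" --pt "0 0.87 0.03 4 0 0" --pt "0 0.87 0.03 4 0 0" --pt "0 0.8 0.03 3 0 0" --pt "0 0.4 0 0 0 0" --pt "0 0.4 0 0 0 0"

```text
clock: 8.35
eef_pos: [0.5155, 0.0664, 0.1868]
orientation: [-16.5, 90.0, -56.7]
ft_force: [0.4, -2.1, -0.2]
gripper_width: 0.377
```

```bash
python3 look.py p9
```

```text
tcp [0.5155 0.0664 0.1868] F [ 0.44 -2.11 -0.16] clk 8.35 0.3769542895223776
```

View pics/p9.png

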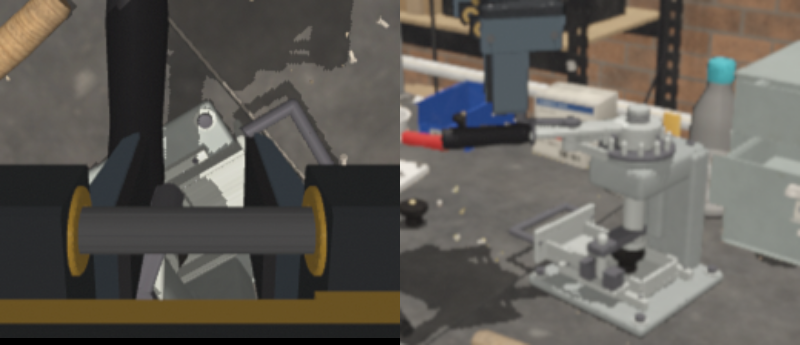

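Call:
apply_moves --pt "0 -0.6 0 0 0 0" --pt "0 -0.6 0 0 0 0" --pt "-1.5 0 0 0 0 0" --pt "-3 0 0 0 0 0" --pt "-1.5 0 -2 0 0 0" --pt "0 0 -2 0 0 0" --pt "0 0 0 0 0 0"

```text
clock: 9.15
eef_pos: [0.4745, 0.0841, 0.2466]
orientation: [-170.7, 90.0, 149.2]
ft_force: [0.5, -0.6, -0.6]
gripper_width: 0.377
```

```bash
python3 look.py p10
python3 - <<'E'
from workcell import *
from h import *
s=observe()
f=grab_frame("wrist"); p=[.6002,-.046,-.1587]
for q in(.6,.65,.7):
  for X in [stud(q,.27,.236),stud(q,-.27,.236),hand(q,.207,0,.199),hand(q,.115,0,.203)]:
    u=proj(f,P(p,X)); print(q,u.round(0),((u-[190,130])*400/260).round(0))
E
```

```text
tcp [0.4745 0.0841 0.2466] F [ 0.51 -0.63 -0.61] clk 9.15 0.37713270007907124
0.6 [321. 295.] [202. 255.]
0.6 [284. 294.] [144. 252.]
0.6 [310. 173.] [184.  66.]
0.6 [304. 282.] [175. 234.]
0.65 [330. 297.] [215. 257.]
0.65 [292. 293.] [157. 251.]
0.65 [323. 174.] [204.  68.]
0.65 [311. 283.] [186. 235.]
0.7 [338. 299.] [227. 260.]
0.7 [300. 293.] [170. 251.]
0.7 [336. 176.] [225.  70.]
0.7 [317. 283.] [196. 236.]
```

View pics/p10.png

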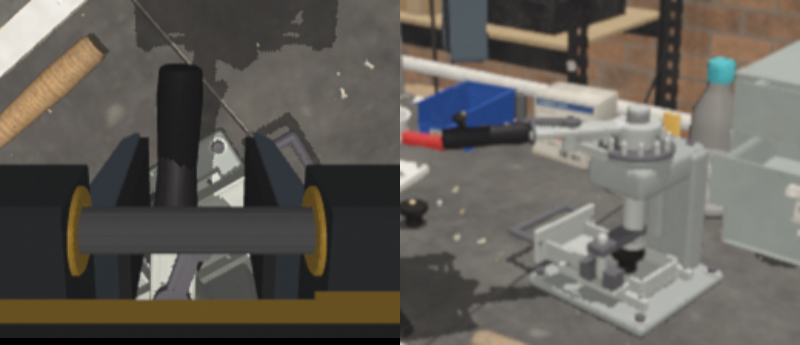

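Run:
```python
from workcell import *
from h import *
s=observe(); p=[.6002,-.046,-.1587];q=.6
X=P(p,hand(q,.185,0,.157)); print(X); go(s,X,np.degrees(np.pi/2-q-.1587))
```

```text
[0.46593977 0.08127604 0.157     ]
tcp [0.4764 0.083  0.2462] yhead 49.77 tilt [-8.e-04 -1.e-04 -1.e+00] clock 9.3
shift cm (tool) [ 8.92 -0.81 -0.68]
rotvec [ 3.24 -0.03  0.04]
```

Call:
apply_moves --pt "0 -0.8 -0.7 3 0 0" --pt "0 0 0 0 0 0" --pt "2.5 0 0 0 0 0" --pt "2.5 0 0 0 0 0" --pt "2 0 0 0 0 0" --pt "0 0 0 0 0 0" --jaw 0.0

```text
clock: 9.9
eef_pos: [0.4652, 0.0812, 0.1745]
orientation: [-133.5, 89.7, -176.7]
ft_force: [0.9, -1.2, 0.3]
gripper_width: 0.505
```

```bash
python3 look.py p11
```

```text
tcp [0.4652 0.0812 0.1745] F [ 0.88 -1.22  0.32] clk 9.9 0.5050570430644367
```

View pics/p11.png

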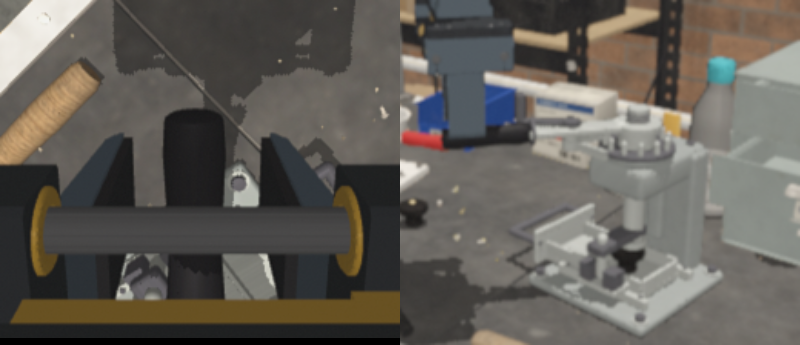

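Call:
apply_moves --pt "1.8 0 0 0 0 0" --pt "0 0 0 0 0 0" --pt "0 -1.93 0.1 -6 0 0" --pt "0 -1.93 0.1 -6 0 0" --pt "0 -1.93 0.1 -6 0 0" --pt "0 -1.93 0.1 -6 0 0"

```text
clock: 10.6
eef_pos: [0.4268, 0.0155, 0.1601]
orientation: [24.3, 89.9, 5.3]
ft_force: [2.3, 0.7, -0.9]
gripper_width: 0.496
```

```bash
python3 look.py p12
```

```text
tcp [0.4268 0.0155 0.1601] F [ 2.32  0.69 -0.86] clk 10.6 0.4963803316213342
```

View pics/p12.png

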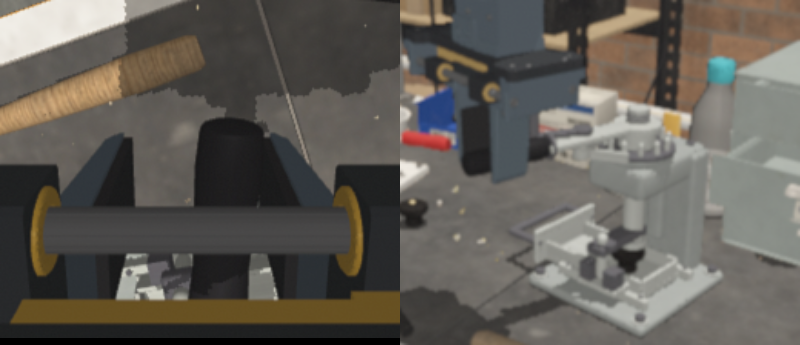

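Call:
apply_moves --pt "0 -1.93 0.1 -6 0 0" --pt "0 -1.93 0.1 -6 0 0" --pt "0 -1.93 0.1 -6 0 0" --pt "0 -1.93 0.1 -6 0 0" --pt "0 -1.93 0.1 -6 0 0" --pt "0 -1.93 0.1 -6 0 0" --pt "0 -1.93 0.1 -6 0 0" --pt "0 -1.93 0.1 -6 0 0" --pt "0 0 0 0 0 0"

```text
clock: 11.6
eef_pos: [0.4409, -0.1353, 0.1597]
orientation: [-55.8, 89.9, -27.1]
ft_force: [0.0, 0.0, -0.4]
gripper_width: 0.501
```

```bash
python3 look.py p13
python3 - <<'E'
from workcell import *
from h import *
s=observe(); p=[.6002,-.046,-.1587];R=tool(s)
d=s["eef_pos"][:2]-np.array(p[:2]);print("r",np.hypot(*d),"q tool",np.pi-.1587-np.arctan2(d[1],d[0])%(2*np.pi), "yaw q",np.pi/2-.1587-np.arctan2(R[1,1],R[0,1]))
E
```

```text
tcp [ 0.4409 -0.1353  0.1597] F [ 0.01  0.   -0.38] clk 11.6 0.5006713117516454
r 0.18315177065680496 q tool -0.6563018148925734 yaw q -0.6556550909735814
```

View pics/p13.png

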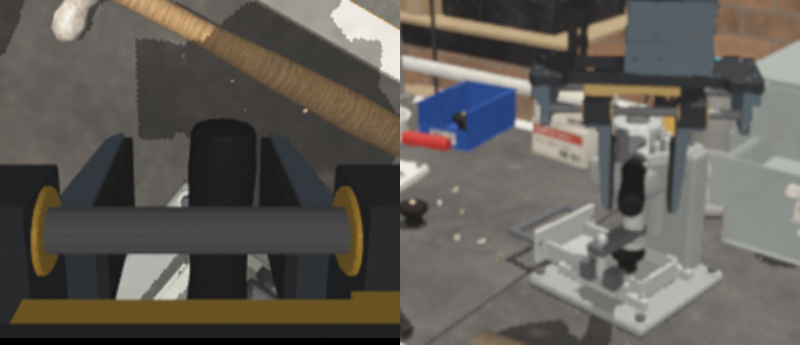

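Call:
apply_moves --pt "0 1.93 0.1 6 0 0" --pt "0 1.93 0.1 6 0 0" --pt "0 1.93 0.1 6 0 0" --pt "0 1.93 0.1 6 0 0" --pt "0 1.93 0.1 6 0 0" --pt "0 1.93 0.1 6 0 0" --pt "0 1.93 0.1 6 0 0"

```text
clock: 12.4
eef_pos: [0.4202, -0.0012, 0.1592]
orientation: [-87.0, 90.0, -100.6]
ft_force: [0.7, -4.4, -0.6]
gripper_width: 0.501
```

Call:
apply_moves --pt "0 1.93 0.1 6 0 0" --pt "0 1.93 0.1 6 0 0" --pt "0 1.93 0.1 6 0 0" --pt "0 1.93 0.1 6 0 0" --pt "0 1.93 0.1 6 0 0" --pt "0 1.93 0.1 6 0 0" --pt "0 0 0 0 0 0"

```text
clock: 13.1
eef_pos: [0.4806, 0.0969, 0.159]
orientation: [86.7, 90.0, 37.3]
ft_force: [-0.1, -0.4, 0.1]
gripper_width: 0.494
```

```bash
python3 look.py p14;  cat > q.py <<'E'
from workcell import *
from h import *
s=observe(); p=[.6002,-.046,-.1587];R=tool(s)
d=s["eef_pos"][:2]-np.array(p[:2]);print("r",np.hypot(*d),"q tool",np.pi-.1587-np.arctan2(d[1],d[0])%(2*np.pi), "yaw q",np.pi/2-.1587-np.arctan2(R[1,1],R[0,1]))
E
python3 q.py
```

```text
tcp [0.4806 0.0969 0.159 ] F [-0.09 -0.36  0.09] clk 13.1 0.4937254154143133
r 0.18601061323172688 q tool 0.7047853389936276 yaw q 0.6984444522429418
```

View pics/p14.png

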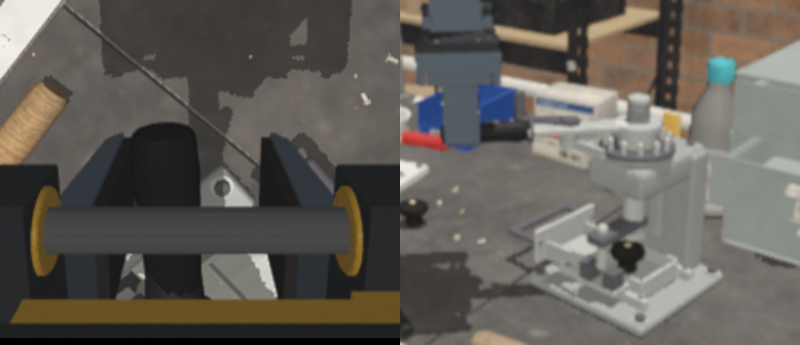

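The ram has risen about 11 mm: the screw stands higher and the knob is now visible. On to the second back-and-forth swing.

Call:
apply_moves --pt "0 -1.93 0.1 -6 0 0" --pt "0 -1.93 0.1 -6 0 0" --pt "0 -1.93 0.1 -6 0 0" --pt "0 -1.93 0.1 -6 0 0" --pt "0 -1.93 0.1 -6 0 0" --pt "0 -1.93 0.1 -6 0 0" --pt "0 -1.93 0.1 -6 0 0"

```text
clock: 13.9
eef_pos: [0.4159, -0.0222, 0.159]
orientation: [107.5, 90.0, 100.6]
ft_force: [0.7, 1.0, 0.1]
gripper_width: 0.503
```

Call:
apply_moves --pt "0 -1.93 0.1 -6 0 0" --pt "0 -1.93 0.1 -6 0 0" --pt "0 -1.93 0.1 -6 0 0" --pt "0 -1.93 0.1 -6 0 0" --pt "0 -1.93 0.1 -6 0 0" --pt "0 -1.93 0.1 -6 0 0" --pt "0 0 0 0 0 0"

```text
clock: 14.6
eef_pos: [0.4386, -0.1354, 0.159]
orientation: [-69.0, 89.9, -40.2]
ft_force: [-0.8, 0.7, 0.1]
gripper_width: 0.501
```

```bash
python3 q.py
```

```text
r 0.1846324621280517 q tool -0.6640750397567778 yaw q -0.6627721882206177
```

Call:
apply_moves --pt "0 1.93 0.1 6 0 0" --pt "0 1.93 0.1 6 0 0" --pt "0 1.93 0.1 6 0 0" --pt "0 1.93 0.1 6 0 0" --pt "0 1.93 0.1 6 0 0" --pt "0 1.93 0.1 6 0 0" --pt "0 1.93 0.1 6 0 0"

```text
clock: 15.3
eef_pos: [0.4189, -0.0017, 0.1589]
orientation: [-141.4, 89.9, -155.0]
ft_force: [1.1, -4.3, -0.4]
gripper_width: 0.501
```

Call:
apply_moves --pt "0 1.93 0.1 6 0 0" --pt "0 1.93 0.1 6 0 0" --pt "0 1.93 0.1 6 0 0" --pt "0 1.93 0.1 6 0 0" --pt "0 1.93 0.1 6 0 0" --pt "0 1.93 0.1 6 0 0" --pt "0 0 0 0 0 0"

```text
clock: 16.0
eef_pos: [0.4796, 0.0962, 0.1588]
orientation: [163.7, 90.0, 114.3]
ft_force: [0.2, -1.5, 0.9]
gripper_width: 0.5
```

```bash
python3 look.py p15; python3 q.py
```

```text
tcp [0.4796 0.0962 0.1588] F [ 0.19 -1.49  0.89] clk 16.0 0.5003985542273461
r 0.18606656100619864 q tool 0.7006432228756263 yaw q 0.6978915130730506
```

View pics/p15.png

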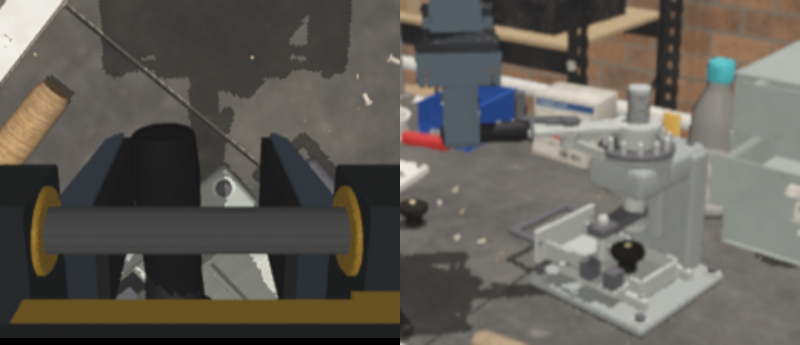

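Run:
```python
from workcell import *
from h import *
import cv2
f=grab_frame("scene");p=[.6002,-.046,-.1587]
a=f["frame"][:,:,::-1][140:290,230:410];cv2.imwrite("pics/s16.png",cv2.resize(a,None,fx=4,fy=4,interpolation=cv2.INTER_CUBIC))
for z in (.2153,.2153+.011,.2153+.022,.2153+.0275): print(z,((proj(f,P(p,(0,0,z)))-[230,140])*4).round(0))
for z in (.035,.046,.057): print(z,((proj(f,P(p,(-.054,0,z)))-[230,140])*4).round(0))
```

```text
0.2153 [487.  82.]
0.2263 [488.  60.]
0.23729999999999998 [489.  38.]
0.2428 [489.  26.]
0.035 [404. 453.]
0.046 [405. 433.]
0.057 [405. 414.]
```

View pics/s16.png

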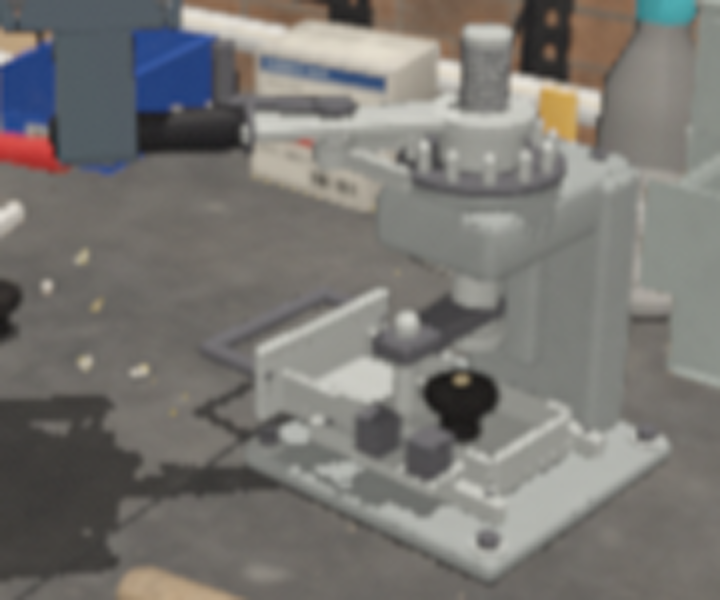

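Run:
```python
from workcell import *
from h import *
f=grab_frame("top");p=[.6002,-.046,-.1587]
C=-f["R"].T@f["t"]
for nm,u in [("k1",(197,180)),("k2",(213,160)),("marker",(210,232)),("marker end",(257,278)),("spanner",(160,220)),("sp?",(186,148)),("red handle tip",(218,109))]:
    d=f["R"].T@np.array([(u[0]-f["cx"])/f["fx"],(u[1]-f["cy"])/f["fy"],1]); X=C+d*(.016-C[2])/d[2]
    e=X-np.array([p[0],p[1],0]);c,s_=np.cos(p[2]),np.sin(p[2]);print(nm,X.round(3),"press",(c*e[0]+s_*e[1]).round(3),(-s_*e[0]+c*e[1]).round(3))
s=observe()
# lift then above bar
X=P(p,(0,.1755,.15));print(X);go(s,X,np.degrees(np.pi/2-.1587));go(s,P(p,(0,.1755,.15)),49)
```

```text
k1 [0.531 0.291 0.016] press -0.122 0.321
k2 [0.584 0.278 0.016] press -0.067 0.317
marker [0.437 0.218 0.016] press -0.203 0.235
marker end [0.383 0.093 0.016] press -0.237 0.103
spanner [0.425 0.325 0.016] press -0.231 0.339
sp? [0.59  0.344 0.016] press -0.072 0.383
red handle tip [0.7   0.318 0.016] press 0.041 0.375
[0.62793509 0.12729459 0.15      ]
tcp [0.4789 0.0945 0.1589] yhead 40.84 tilt [-2.e-04 -1.e-04 -1.e+00] clock 16.2
shift cm (tool) [ 0.89 13.42  7.27]
rotvec [-4.006e+01 -1.000e-02  1.000e-02]
tcp [0.4789 0.0945 0.1589] yhead 40.84 tilt [-2.e-04 -1.e-04 -1.e+00] clock 16.2
shift cm (tool) [ 0.89 13.42  7.27]
rotvec [-8.16 -0.01  0.01]
```

Call:
apply_moves --pt "0 -0.9 0 0 0 0" --pt "-2 0 0 0 0 0" --pt "-4 0 0 0 0 0" --pt "-4 0 0 0 0 0" --pt "0 2.6 1.4 0 0 0" --pt "0 2.6 1.4 0 0 0" --pt "0 2.6 1.4 -8 0 0" --pt "0 2.6 1.4 -8 0 0" --pt "0 2.6 1.4 -8 0 0" --pt "0 0 0 -8 0 0" --jaw 0.65

```text
clock: 17.2
eef_pos: [0.6148, 0.1327, 0.258]
orientation: [100.2, 90.0, 83.3]
ft_force: [-0.5, -0.0, -0.9]
gripper_width: 0.829
```

```bash
python3 look.py p17
python3 - <<'E'
from workcell import *
from h import *
p=[.6002,-.046,-.1587]
go(observe(),P(p,(0,.1675,.15)),np.degrees(np.pi/2-.1587))
E
```

```text
tcp [0.6148 0.1327 0.258 ] F [-0.52 -0.01 -0.94] clk 17.2 0.8293558489409633
tcp [0.6128 0.1319 0.2583] yhead 72.93 tilt [-1.e-03 -2.e-04 -1.e+00] clock 17.3
shift cm (tool) [10.83 -0.78  1.7 ]
rotvec [-7.98 -0.05  0.03]
```

View pics/p17.png

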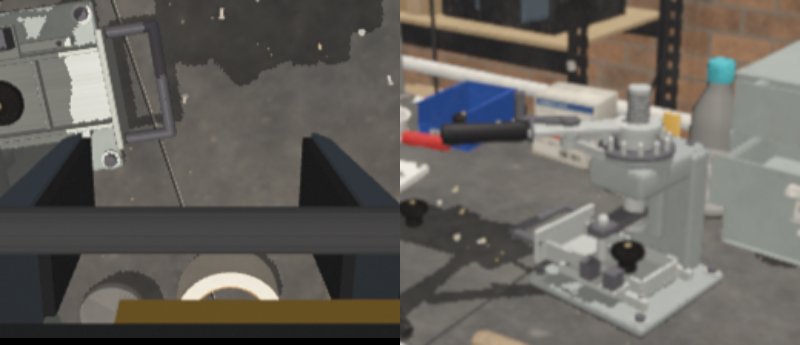

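Call:
apply_moves --pt "0 -0.8 1.7 0 0 0" --pt "0 0 0 -8 0 0" --pt "3 0 0 0 0 0" --pt "4 0 0 0 0 0" --pt "4 0 0 0 0 0" --pt "0 0 0 0 0 0"

```text
clock: 17.9
eef_pos: [0.6237, 0.1183, 0.1444]
orientation: [-163.8, 89.5, -173.2]
ft_force: [-0.7, -0.6, 0.5]
gripper_width: 0.829
```

```bash
python3 look.py p18
python3 - <<'E'
from workcell import *
from h import *
p=[.6002,-.046,-.1587];s=observe()
go(s,P(p,(0,.1675,.15)),np.degrees(np.pi/2-.1587))
f=grab_frame("wrist")
R=tool(s);z=lambda X:((proj(f,X)-[190,130])*400/260).round(0)
w=.0455*s["gripper_width"]
print("bar",z(P(p,(0,.145,.04))),z(P(p,(-.042,.145,.04))),z(P(p,(.042,.145,.04))))
for x in(-.03,-.035): print([z(s["eef_pos"]+R[:,0]*x+R[:,1]*a+R[:,2]*b) for a in(-w,w) for b in(-.016,.016)])
E
```

```text
tcp [0.6237 0.1183 0.1444] F [-0.69 -0.59  0.47] clk 17.9 0.8285821966291841
tcp [0.6271 0.1191 0.1497] yhead 80.59 tilt [-4.e-04 -2.e-04 -1.e+00] clock 18.0
shift cm (tool) [-0.03  0.02 -0.05]
rotvec [-0.32 -0.02  0.01]
bar [161.  92.] [160.  26.] [163. 154.]
[array([ 93., 138.]), array([ 97., 218.]), array([299., 138.]), array([295., 218.])]
[array([ 90., 142.]), array([ 94., 224.]), array([302., 142.]), array([297., 224.])]
```

View pics/p18.png

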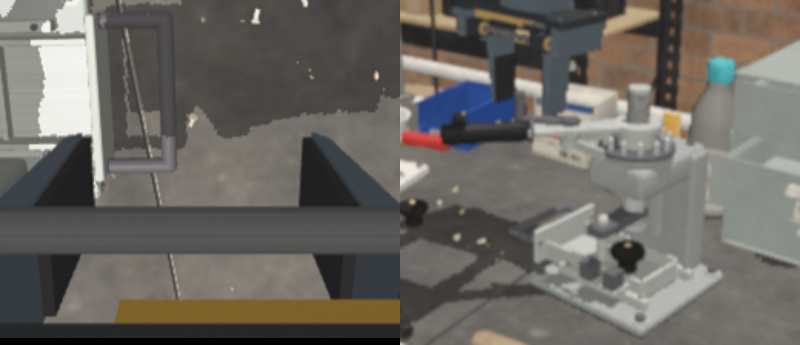

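Call:
apply_moves --pt "3 0.35 0 0 0 0" --pt "3 0 0 0 0 0" --pt "3 0 0 0 0 0" --pt "2.5 0 0 0 0 0" --pt "0 0 0 0 0 0"

```text
clock: 18.55
eef_pos: [0.6273, 0.1231, 0.0333]
orientation: [-162.3, 89.9, -171.6]
ft_force: [-0.4, 1.0, 0.8]
gripper_width: 0.827
```

```bash
python3 look.py p19
```

```text
tcp [0.6273 0.1231 0.0333] F [-0.44  1.03  0.84] clk 18.55 0.8271795134622382
```

View pics/p19.png

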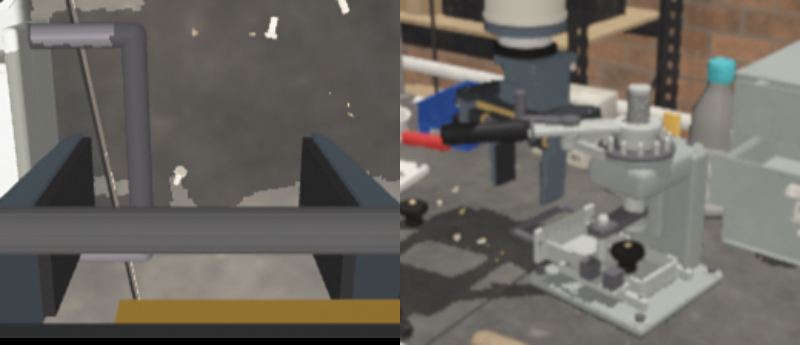

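Call:
apply_moves --pt "0 0.4 0 0 0 0" --pt "1 0 0 0 0 0" --pt "0.8 0 0 0 0 0" --pt "0 0 0 0 0 0"

```text
clock: 19.05
eef_pos: [0.6274, 0.1273, 0.0147]
orientation: [-164.9, 89.9, -174.1]
ft_force: [-0.5, 0.0, -0.6]
gripper_width: 0.824
```

```bash
python3 look.py p20
```

```text
tcp [0.6274 0.1273 0.0147] F [-0.49  0.03 -0.65] clk 19.05 0.8237316274808891
```

View pics/p20.png

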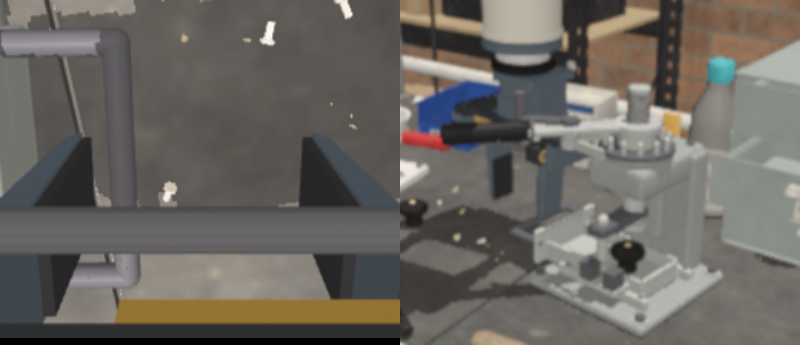

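Call:
apply_moves --pt "0.9 0 0 0 0 0" --pt "0.8 0 0 0 0 0" --pt "0 0.2 0 0 0 0" --pt "0 0.2 0 0 0 0" --pt "0 0.2 0 0 0 0" --pt "0 0.2 0 0 0 0" --pt "0 0.2 0 0 0 0" --pt "0 0.3 0 0 0 0" --pt "0 0.3 0 0 0 0" --pt "0 0.3 0 0 0 0"

```text
clock: 20.15
eef_pos: [0.6311, 0.1463, -0.0012]
orientation: [-165.1, 90.0, -174.4]
ft_force: [-2.6, -3.4, -0.3]
gripper_width: 0.823
```

```bash
python3 look.py p21
```

```text
tcp [ 0.6311  0.1463 -0.0012] F [-2.61 -3.41 -0.31] clk 20.15 0.8234396874822854
```

View pics/p21.png

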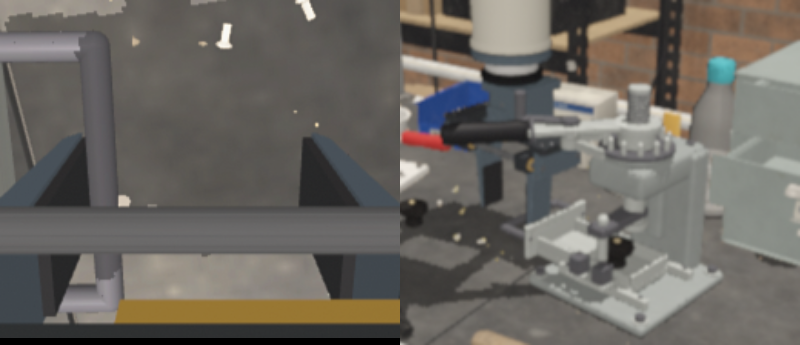

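Call:
apply_moves --pt "0 0.4 0 0 0 0" --pt "0 0.4 0 0 0 0" --pt "0 0.4 0 0 0 0" --pt "0 0.4 0 0 0 0" --pt "0 0.4 0 0 0 0" --pt "0 0.4 0 0 0 0" --pt "0 0.4 0 0 0 0" --pt "0 0.4 0 0 0 0" --pt "0 0.4 0 0 0 0" --pt "0 0.4 0 0 0 0"

```text
clock: 21.25
eef_pos: [0.6377, 0.1859, -0.0012]
orientation: [-164.5, 90.0, -173.7]
ft_force: [-2.2, -2.2, 1.3]
gripper_width: 0.825
```

Call:
apply_moves --pt "0 0.4 0 0 0 0" --pt "0 0.4 0 0 0 0" --pt "0 0.3 0 0 0 0" --pt "0 0.2 0 0 0 0" --pt "0 0.2 0 0 0 0"

```text
clock: 21.75
eef_pos: [0.6401, 0.2005, -0.0012]
orientation: [-163.3, 90.0, -172.6]
ft_force: [-2.1, -1.9, -0.3]
gripper_width: 0.826
```

```bash
python3 look.py p22
```

```text
tcp [ 0.6401  0.2005 -0.0012] F [-2.1  -1.95 -0.32] clk 21.75 0.8261221266847688
```

View pics/p22.png

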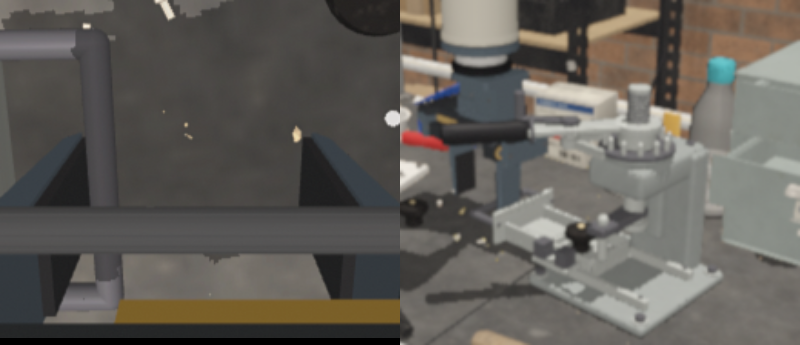

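Call:
apply_moves --pt "0 0.2 0 0 0 0" --pt "0 0.2 0 0 0 0" --pt "0 0.2 0 0 0 0" --pt "0 0.15 0 0 0 0" --pt "0 0 0 0 0 0"

```text
clock: 22.35
eef_pos: [0.6411, 0.2058, -0.0014]
orientation: [-99.3, 89.8, -108.5]
ft_force: [-1.7, -17.5, 2.3]
gripper_width: 0.826
```

Run:
```python
from workcell import *
from h import *
s=observe();p=[.6002,-.046,-.1587]
e=s["eef_pos"][:2]-p[:2];c,k=np.cos(p[2]),np.sin(p[2])
yt=-k*e[0]+c*e[1]; print("tool press x,y",c*e[0]+k*e[1],yt,"bar centre est",yt-.0455*s["gripper_width"]+.005,s["ft_force"])
```

```text
tool press x,y 0.0005776195572700163 0.25506998120000374 bar centre est 0.2224830058124202 [ -1.70570456 -17.51585935   2.30551085]
```

Force jumped to 17 N, so the drawer is at its stop (bar ≈ 74 mm out). Backing the finger into the gap and lifting.

Call:
apply_moves --pt "0 -0.3 0 0 0 0" --pt "0 -0.4 0 0 0 0" --pt "-1 0 0 0 0 0" --pt "-2 0 0 0 0 0" --pt "-3 0 0 0 0 0" --pt "-4 0 0 0 0 0" --pt "-4 0 0 0 0 0" --pt "-4 0 0 0 0 0"

```text
clock: 23.15
eef_pos: [0.6401, 0.2012, 0.1815]
orientation: [39.7, 89.9, 30.4]
ft_force: [1.6, 0.6, -0.1]
gripper_width: 0.827
```

Call:
apply_moves --pt "-4 0 0 0 0 0" --pt "-3 2 0 0 0 0" --pt "0 4 -1 0 0 0" --pt "0 4 -1 0 0 0" --pt "0 4 -1 0 0 0" --pt "0 4 -1 0 0 0" --pt "0 4 -1 0 0 0" --pt "0 3 0 0 0 0" --pt "0 0 0 0 0 0"

```text
clock: 24.05
eef_pos: [0.63, 0.4598, 0.2488]
orientation: [93.8, 89.9, 84.8]
ft_force: [-0.1, -0.2, -1.6]
gripper_width: 0.82
```

Run:
```python
from workcell import *
from h import *
import cv2
f=grab_frame("scene");s=observe();print(s["eef_pos"],s["ft_force"],s["clock"])
a=f["frame"][:,:,::-1][140:290,230:410];cv2.imwrite("pics/s23.png",cv2.resize(a,None,fx=4,fy=4,interpolation=cv2.INTER_CUBIC))
p=[.6002,-.046,-.1587]
for y in(.211,.220): print([((proj(f,P(p,(x,y+.004,.04)))-[230,140])*4).round(0) for x in(-.044,.04)])
f=grab_frame("top")
a=f["frame"][:,:,::-1];cv2.imwrite("pics/t23f.png",a)
a=a[120:280,210:430];cv2.imwrite("pics/t23.png",cv2.resize(a,None,fx=3.6,fy=3.6,interpolation=cv2.INTER_CUBIC))
for y in(.211,.220): print([((proj(f,P(p,(x,y+.004,.04)))-[210,120])*3.6).round(0) for x in(-.044,.04)])
```

```text
[0.6304214  0.45764151 0.24891731] [ 0.6815657  -0.63361981  0.18929743] 24.1
[array([129., 307.]), array([234., 263.])]
[array([119., 303.]), array([224., 259.])]
[array([173., 174.]), array([248.,  58.])]
[array([159., 167.]), array([234.,  51.])]
```

View pics/s23.png

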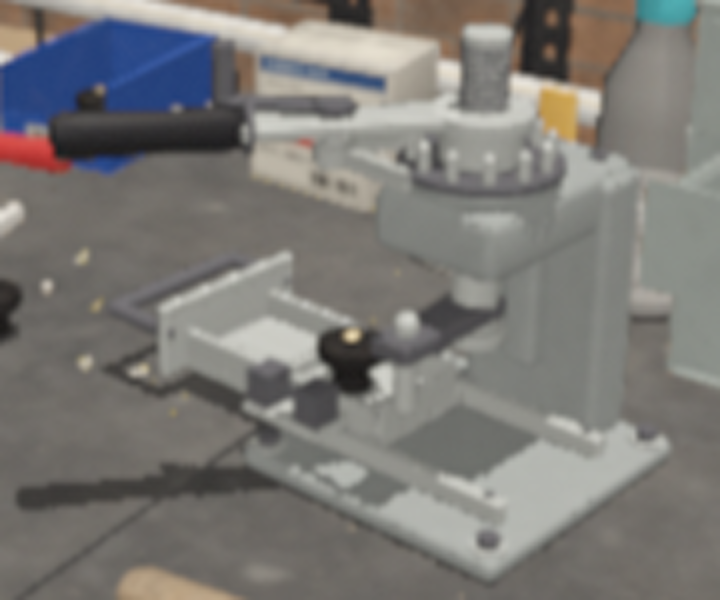

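View pics/t23.png

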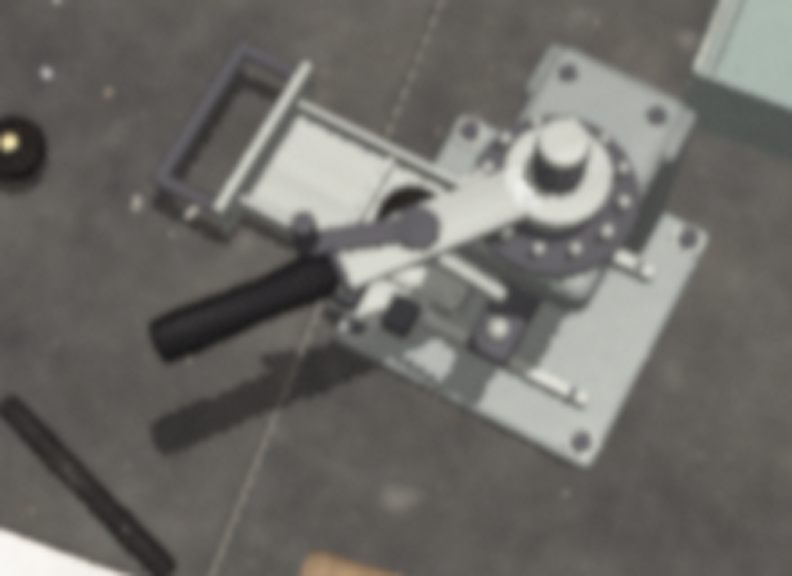

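View pics/t23f.png

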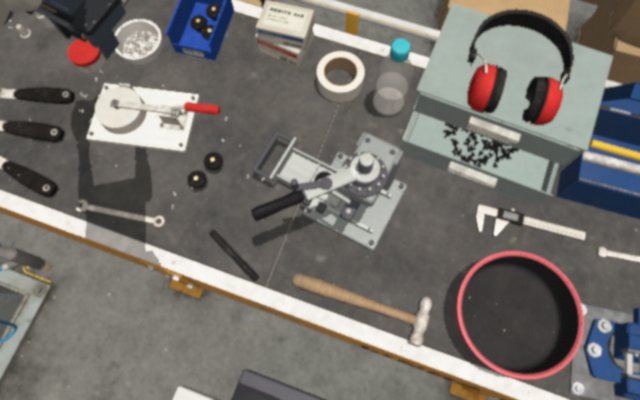

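In the scene crop the knob stands upright at (350,355) px and the bar is at about (115,305). In the top crop the lever stud points left at (303,228). No bystander has moved, and the gripper is clear of everything.

```bash
python3 -c "
from workcell import *
print(hand_in())"
```

```text
the job is handed in; nothing more can be done
None
```

I flipped the thumb lever to raising, raised the ram with the handle, and pulled the drawer out by its bar. I handed the job in at about 24 s, and no verdict was reported.

- **Lever:** I pushed the stud to the left. The handle swung over to its left stop first, and then the lever flipped. The last top picture shows its tip on the left.
- **Ram:** two full swings back and forth raised it about 22–23 mm, measured on the screw top and pin head in the scene picture. The guide pin stood clear of the slot.
- **Drawer:** I pulled it until the force jumped to about 17 N at the stop. The finger position put the bar about 74 mm out, and the last pictures agree roughly, at about 70 mm (needs 66).
- **Knob and bystanders:** in the last pictures the knob stands upright in its compartment, nothing else appears to have moved, and the gripper is clear of everything.

**Where things disagreed:**
- In the pictures the fingers ended about 30 mm short of the reported tool point. My first try at the stud passed over it without touching, so I worked from the visible fingertips after that.
- My fit of the press's position put the drawer bar about 4 mm too far right. I corrected for that from the wrist picture before going into the gap.

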